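# Line up the repair supplies by height

### The job

Set the four things for the next repair - the needle bottle, the spool of solder, the grey transformer and the roll of amber tape - upright on the pads of the aluminium strip, one centred on each pad, in order of height: the tallest on the red pad at one end, down to the lowest on the pad at the other end. Leave the black heat sink and the dish of nuts where they are.

Things in the scene. Friction and masses are not known exactly. Their poses are not given: they have to be found in the camera images.
- flux_bottle_center (a point): White needle bottle with a yellow label and a blue cap and needle, standing upright, loose; 88 mm tall in all. Its body is 30 mm in diameter up to 58 mm height, cap and needle are narrower (17 mm or less). The point is on its axis half-way up, 44 mm above its underside; z is its upright axis.
- solder_spool_center (a point): Spool of bare solder wire with red flanges, standing on a flange (from above a red disc), loose; 54 mm in diameter, 48 mm tall. The point is its centre, 24 mm above its underside; z is its upright axis.
- transformer_center (a point): Ferrite transformer: a grey block with a copper-coloured winding in it (from above plain grey), loose; 34 mm along its x, 42 mm along its y, 32 mm tall (z). The point is its centre, 16 mm above its underside.
- tape_roll_center (a point): Roll of amber tape lying flat, loose; 64 mm in diameter, 19 mm tall. The point is its centre, 9.5 mm above its underside; z is its upright axis. Grip it across its outside.
- pad_red_top (a point): Lies fixed on the aluminium strip. Round rubber pad 68 mm in diameter with a small white dot at its centre; the point is the centre of its top face, 8 mm above the table. This is the red pad, always at one end of the row, at the left or at the right. The strip is 370 x 86 mm, 6 mm thick, fixed; the four pads stand on it in a straight row, 90 mm from centre to centre.
- pad_mid1_top (a point): Lies fixed on the aluminium strip. Round rubber pad 68 mm in diameter with a small white dot at its centre; the point is the centre of its top face, 8 mm above the table. One of the two dark pads in the middle of the row; which of the two is next to the red one varies.
- pad_mid2_top (a point): Lies fixed on the aluminium strip. Round rubber pad 68 mm in diameter with a small white dot at its centre; the point is the centre of its top face, 8 mm above the table. The other of the two dark pads in the middle of the row; which of the two is next to the red one varies.
- pad_end_top (a point): Lies fixed on the aluminium strip. Round rubber pad 68 mm in diameter with a small white dot at its centre; the point is the centre of its top face, 8 mm above the table. The dark pad at the end of the row opposite to the red one.
- heat_sink_center (a point): Bystander: black finned heat sink 40 x 40 x 26 mm, loose; to be left alone. The point is its centre.
- nut_dish_center (a point): Bystander: round metal dish of nuts, 85 mm in diameter, 21 mm tall, loose; to be left alone. The point is its centre.
Not all that is in view belongs to the job. What is shaped like the part that bears flux_bottle_center but pink or purple is not meant.

How it is judged:
By the outcome, as a careful person would: the job done as asked, in the order asked, and still so for the second after the job is handed in, with the robot touching nothing.
It also fails if it takes over 112 s, if anything falls off the work surface, if the arm or the gripper's body presses on something with over 40 N, if the wrist force passes 120 N, or if a joint passes its speed limit or range.

### The arm

A 6-joint arm with a two-finger parallel gripper is mounted at the origin on a cart in front of the work surface, level with it; the furniture and walls round the work are solid. World frame = base frame: x ahead of the robot, y to its left, z up, the work surface at z = 0. Lengths are in m, angles in rad, forces in N, time in s.
With the tool pointing down it reaches from about 0.275 to 0.875 m from the base axis. Payload 12.5 kg.
Tool frame: the origin (TCP) lies midway between the tips of the shut fingers; the grasp point (between the pads) lies 19 mm behind it; z points along the fingers, y is the line along which they close (so a half turn about z gives the same grasp; the last joint's range is limited). The gripper opens to 85 mm and grips with 20 to 120 N. Pads are 22 mm wide; open, the fingers measure 114 mm over their backs; the gripper's body (76 mm by 85 mm) begins 54 mm behind the grasp point. The pads swing forward as they close: fully open they stand 13 mm farther back than shut.
Start: joints at [1.191, 0.351, 1.652, -0, 1.139, -0.085], TCP at [0.16, 0.526, 0.231] pointing down, gripper open.
Joint ranges: [-2.75, 2.75], [-0.79, 2.1], [0.01, 2.65], [-1.57, 4.71], [0.07, 3.14], [-2.87, 2.87]. Speed limits (rad/s): [2.22, 2.22, 2.79, 3.14, 3.14, 3.14].

### API

Orientations are given as a 3x3 rotation matrix whose columns are the frame's x, y, z axes.
In Python, from plant import * gives the robot as it stands. The module is installed in compiled form; this text tells all that it offers.
- The arm moves only by the shell command python3 -m jog 'ROWS'. ROWS is text: rows parted by semicolons, each of 7 numbers parted by spaces: the shift along the tool's x, y, z normalised to -1 to 1, where 1 is 250 mm, then the turn, a rotation vector about the tool's x, y, z normalised to -1 to 1, where 1 is 60 degrees, then the opening, from 0 (shut) to 1 (fully open). A call has 1 to 10 rows; each row is the pose to reach, as a shift and turn from the pose commanded when the call began, along the tool's axes at that moment; what a row does not reach only later rows make up. A row lasts 1/8 s, in which the tool goes at most 62.5 mm and 10.7 degrees, less where a joint would pass 70% of its speed; a pose out of reach is approached as far as the arm can. A call with a number of a shift or a turn outside -1 to 1 is refused whole. A call with a gripper value outside its range is refused whole. The fingers move at their own pace and stop on an object; the grip force is fixed at half the most. Time passes only in rows, so rows that repeat a pose let the fingers close. It gives the time, the measured TCP pose, the force, the opening and the grip force at its end, in the units of the state.
- sense(): the state, without advancing time (a new reading comes with each control period).
- capture(name): name is "scene" or "top" or "wrist"; returns a dict with "image" (400x640x3 uint8, blue, green, red), "range_z" (400x640 float32, m along the optical axis (not along the pixel's ray), 0 where there is no reading), "intrinsics" (3x3 intrinsics, pixels), "R" (3x3) and "t" (3): a world point X has camera coordinates R X + t; the wrist camera has in their place "tool_from_camera" (4x4, takes a point from camera to tool coordinates, whose origin is the TCP and whose axes are the flange's). Camera axes: x right, y down, z forward; pixel columns grow to the right and rows downward; lengths in m; the calibration is good to about 2 mm. A picture is of the moment at which its call begins: read the wrist's pose just before it.
- hand_in(): hands the job in; it is judged then, once.
The state is a dict: "clock": time; "joints": joint angles; "joint_vel": joint speeds; "joint_torque": joint torques, N m; "position": TCP position; "eef_rot": TCP orientation; "wrist_force": force on the tool from outside, world axes, zero at the start; "ft_torque": the same for the moment, N m; "width": finger opening in m; "grip_force": force on a finger pad.
Only numpy, scipy, OpenCV 4.12 (cv2) and the standard library are available. Lean on these libraries where they do the work, as an engineer would, in place of code of your own. Each camera call takes 0.05 s, during which the arm holds its last target. There are 200 camera calls.

## Working session

There is one attempt and no reset: what is moved stays moved. The work goes in short steps, Python scripts to look and compute and a shell command to move; the robot and the scene stay as the last step left them, time stands still between calls to the robot, and variables do not carry over. Pictures are saved under pics/ and viewed, at most 14 in all, crops included, and the job is handed in when it is done.

```bash
mkdir -p pics
python3 - <<'E'
from plant import *
import cv2,numpy as np
s=sense();print(s['clock'],s['position'],s['eef_rot'].round(3) if hasattr(s['eef_rot'],'round') else s['eef_rot'],s['width'])
for n in("top","scene"):
    c=capture(n);cv2.imwrite(f"pics/{n}0.png",c["image"]);np.savez(f"{n}0.npz",**{k:c[k] for k in c})
E
```

```text
0.0 [0.15963876 0.52596802 0.23074548] [[-0.957  0.291 -0.   ]
 [ 0.291  0.957 -0.001]
 [ 0.    -0.001 -1.   ]] 0.08534745456650351
```

View pics/top0.png

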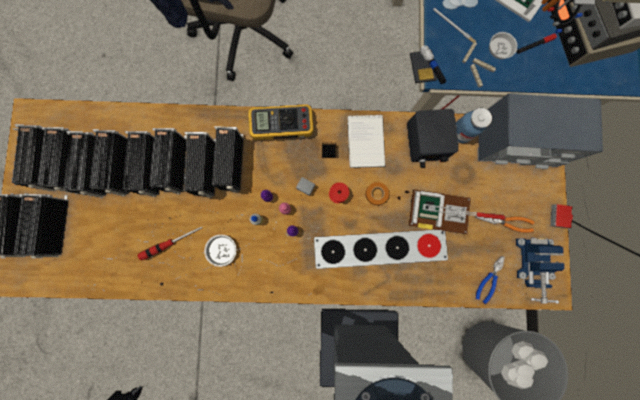

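View pics/scene0.png

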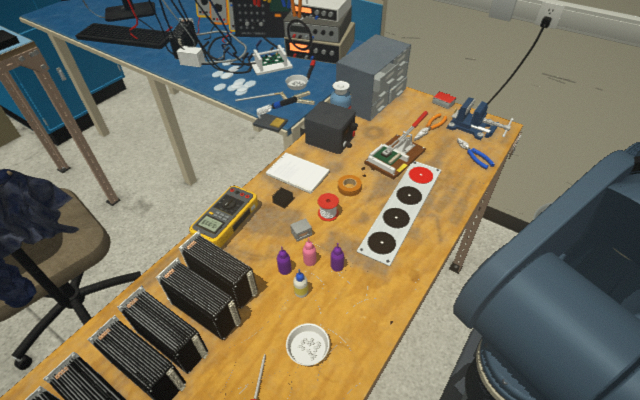

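Top view, bottle candidates: purple (266,196), pink (286,209), blue-capped white (256,219) and purple (292,231). I choose the one at (256,219). The others are transformer (306,186), spool (340,193), tape (377,193), heat sink (329,151) and dish (221,250). The pads are at (333,251), (365,249), (397,247) and (429,245), the last one red. Next is a close crop and measurements.

```bash
cat > h.py <<'E'
import numpy as np,cv2
def load(n): return dict(np.load(n+".npz"))
def px2w(c,u,v,z):  # intersect pixel ray with plane z
    K,R,t=c["intrinsics"],c["R"],c["t"]
    d=R.T@np.linalg.solve(K,[u,v,1.]);o=-R.T@t
    return o+d*(z-o[2])/d[2]
def cloud(c):
    K,R,t=c["intrinsics"],c["R"],c["t"];z=c["range_z"]
    v,u=np.mgrid[:z.shape[0],:z.shape[1]]
    P=np.stack([(u-K[0,2])/K[0,0]*z,(v-K[1,2])/K[1,1]*z,z],-1)
    W=(P-t)@R; W[z==0]=np.nan; return W
E
python3 - <<'E'
from h import *
c=load("top0");W=cloud(c);print(c["intrinsics"],(-c["R"].T@c["t"]).round(3))
for n,u,v,z in [("bottle",256,219,.07),("spool",340,193,.048),("trafo",306,186,.032),("tape",377,193,.019),("p1",333,251,.008),("p2",365,249,.008),("p3",397,247,.008),("red",429,245,.008),("purA",266,196,.07),("pink",286,209,.07),("purB",292,231,.07),("hs",329,151,.026),("dish",221,250,.02),("board",430,210,.03)]:
    w=W[v-2:v+3,u-2:u+3].reshape(-1,3);print(n,px2w(c,u,v,z).round(3),np.nanmax(w[:,2]).round(3))
im=c["image"]
cv2.imwrite("pics/crop1.png",cv2.resize(im[140:270,240:440],None,fx=4,fy=4,interpolation=cv2.INTER_CUBIC))
E
```

```text
[[362.27933705   0.         320.13313198]
 [  0.         362.27933705 199.87057455]
 [  0.           0.           1.        ]] [0.481 0.232 1.022]
bottle [0.538 0.379 0.07 ] 0.075
spool [0.617 0.159 0.048] 0.052
trafo [0.636 0.252 0.032] 0.035
tape [0.624 0.052 0.019] 0.003
p1 [0.459 0.172 0.008] 0.012
p2 [0.467 0.083 0.008] 0.015
p3 [ 0.475 -0.007  0.008] 0.012
red [ 0.483 -0.097  0.008] 0.011
purA [0.6   0.356 0.07 ] 0.071
pink [0.567 0.302 0.07 ] 0.071
purB [0.51  0.284 0.07 ] 0.085
hs [0.738 0.19  0.026] 0.03
dish [0.454 0.478 0.02 ] 0.01
board [ 0.579 -0.093  0.03 ] 0.066
```

View pics/crop1.png

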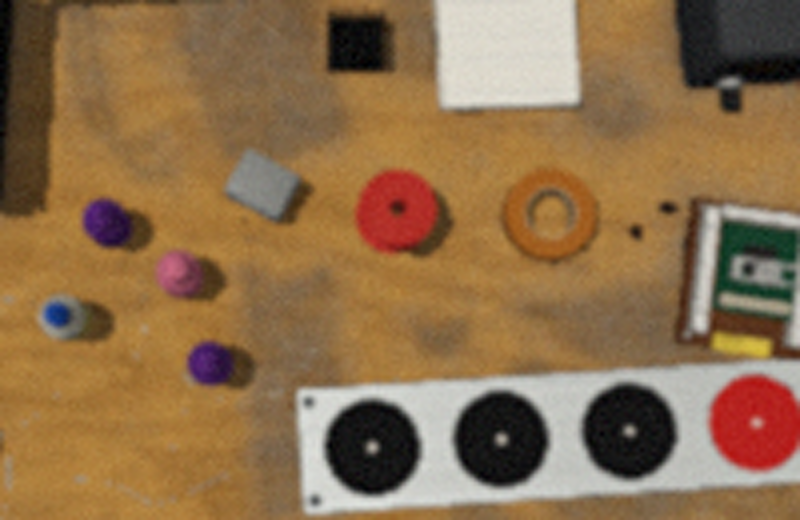

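The crop confirms the white bottle with the blue cap at crop (60,317), which is full-image (255,219). The pink and purple ones are decoys. Next: a move helper, and a wrist view near the bottle.

```bash
cat >> h.py <<'E'
from scipy.spatial.transform import Rotation as Ro
def go(s,x,y,z,ang=None):
    """units for a move to TCP x,y,z pointing down, closing line at ang deg (mod 180)"""
    R=np.array(s["eef_rot"]);d=R.T@(np.array([x,y,z])-s["position"])/.25
    cur=np.degrees(np.arctan2(R[1,1],R[0,1]))
    a=cur if ang is None else ang
    a=cur+(a-cur+90)%180-90
    yv=np.array([np.cos(np.radians(a)),np.sin(np.radians(a)),0]);zv=np.array([0,0,-1.])
    T=np.column_stack([np.cross(yv,zv),yv,zv])
    r=np.degrees(Ro.from_matrix(R.T@T).as_rotvec())/60
    print("shift",d.round(3),"turn",r.round(3),"j6",round(s["joints"][5],2),"cur ang",round(cur,1))
def wcap(n):
    from plant import sense,capture
    s=sense();c=capture("wrist")
    T=np.eye(4);T[:3,:3]=s["eef_rot"];T[:3,3]=s["position"]
    M=np.linalg.inv(T@c["tool_from_camera"])
    c["R"],c["t"]=M[:3,:3],M[:3,3]
    cv2.imwrite(f"pics/{n}.png",c["image"]);np.savez(n+".npz",**c);return s,c
E
python3 - <<'E'
from h import *
from plant import *
s=sense();go(s,.35,.44,.25);go(s,.5,.379,.25);c=capture("wrist");print(c["tool_from_camera"].round(3),c["intrinsics"])
E
```

```text
shift [-0.828 -0.108 -0.077] turn [-0.001 -0.    -0.   ] j6 -0.08 cur ang 73.1
shift [-1.473 -0.167 -0.077] turn [-0.001 -0.    -0.   ] j6 -0.08 cur ang 73.1
[[-0.    -0.945 -0.328  0.085]
 [ 1.    -0.001  0.001 -0.001]
 [-0.001 -0.328  0.945 -0.143]
 [ 0.     0.     0.     1.   ]] [[337.25365582   0.         317.74794581]
 [  0.         337.25365582 192.57348206]
 [  0.           0.           1.        ]]
```

```bash
python3 -m jog '-0.25 -0.04 -0.08 0 0 0 1; -0.5 -0.08 -0.08 0 0 0 1; -0.75 -0.12 -0.08 0 0 0 1; -0.9 -0.15 -0.08 0 0 0 1;-0.9 -0.15 -0.08 0 0 0 1' && python3 -m jog '-0.2 0 0 0 0 0 0.6; -0.4 0 0 0 0 0 0.6;-0.4 0 0 0 0 0 0.6;-0.4 0 0 0 0 0 0.6'
python3 - <<'E'
from h import *
s,c=wcap("w1");print(s["position"])
E
```

```text
clock: 0.78
position: [0.3662, 0.4235, 0.2509]
eef_rot: [[-0.956, 0.294, -0.0], [0.294, 0.956, -0.001], [-0.0, -0.001, -1.0]]
wrist_force: [0.4, -0.3, -0.1]
width: 0.0857
grip_force: 0.0
clock: 1.27
position: [0.4589, 0.3964, 0.251]
eef_rot: [[-0.957, 0.29, -0.001], [0.29, 0.957, -0.0], [0.001, -0.001, -1.0]]
wrist_force: [-0.6, 0.3, 0.2]
width: 0.0512
grip_force: 0.0
[0.45886704 0.39640654 0.25095752]
```

View pics/w1.png

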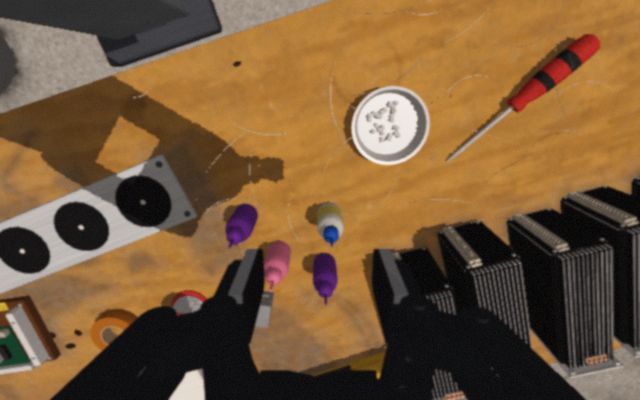

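Wrist view: the white bottle is at (330,222) with its blue cap at (331,234). The dish is at (390,125) and the pad dots are at (143,202), (81,227) and (22,251).

Run:
```python
from h import *
from plant import sense
c=load("w1");W=cloud(c)
print(px2w(c,331,234,.068),px2w(c,330,208,.005))
for p in [(143,202),(81,227),(22,251)]:print(px2w(c,*p,.008).round(4))
w=W[195:250,312:350].reshape(-1,3);im=c["image"][195:250,312:350].reshape(-1,3).astype(int)
k=(w[:,2]>.012)&(w[:,2]<.1)
for a,b in[(.012,.055),(.058,.07),(.07,.1)]:
  q=w[(w[:,2]>a)&(w[:,2]<b)];print(len(q),np.median(q,0),q.min(0),q.max(0))
print(c["range_z"].shape, np.nanmedian(W[100:120,250:300,2]))
cv2.imwrite("pics/w1c.png",cv2.resize(c["image"][180:300,200:380],None,fx=4,fy=4,interpolation=cv2.INTER_CUBIC))
go(sense(),.538,.379,.15)
```

```text
[0.53433679 0.38790811 0.068     ] [0.53010221 0.39031898 0.005     ]
[0.455  0.1742 0.008 ]
[0.4628 0.0847 0.008 ]
[ 0.4709 -0.0052  0.008 ]
556 [0.52648868 0.38940561 0.04558975] [0.52140135 0.37234235 0.01205711] [0.54710065 0.40180885 0.05497791]
176 [0.53284477 0.38807914 0.0671889 ] [0.5279795  0.37848883 0.05811493] [0.54480533 0.39508633 0.06995722]
59 [0.53591921 0.38698393 0.07116676] [0.53190133 0.38212814 0.07000297] [0.54136069 0.39152908 0.08839073]
(400, 640) -0.0007883254648745096
shift [-0.324  0.025  0.404] turn [-0.    -0.001 -0.   ] j6 -0.64 cur ang 73.2
```

View pics/w1c.png

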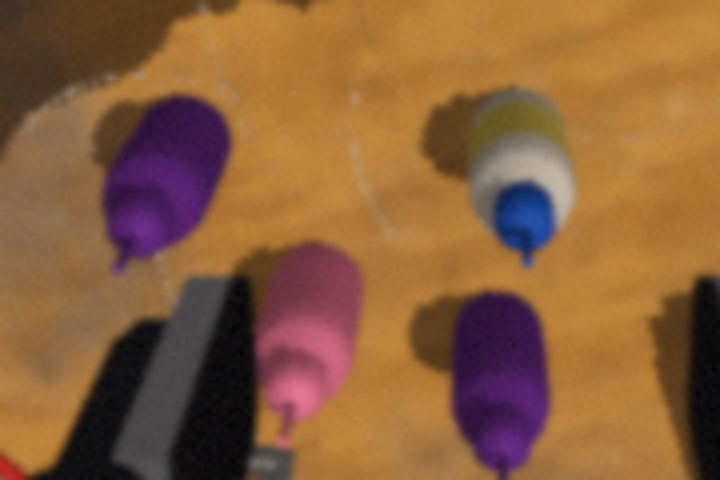

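The crop confirms the white bottle: body at crop (522,145), cap at (524,215). Its axis is about (.536,.387), with neighbours clear of the fingers.

Run:
```python
from h import *
from plant import sense
go(sense(),.536,.387,.022)
```

```text
shift [-0.308  0.053  0.916] turn [-0.    -0.001 -0.   ] j6 -0.64 cur ang 73.2
```

```bash
python3 -m jog '-0.15 0.05 0 0 0 0 0.6; -0.31 0.05 0 0 0 0 0.6; -0.31 0.05 0.2 0 0 0 0.6; -0.31 0.05 0.4 0 0 0 0.6; -0.31 0.05 0.4 0 0 0 0.6'
python3 - <<'E'
from h import *
s,c=wcap("w2");print(s["position"]);go(s,.536,.387,.022)
E
```

```text
clock: 1.95
position: [0.535, 0.3852, 0.1482]
eef_rot: [[-0.957, 0.289, -0.006], [0.289, 0.957, -0.004], [0.005, -0.005, -1.0]]
wrist_force: [-0.1, 0.2, 0.8]
width: 0.0513
grip_force: 0.0
[0.5349842  0.3851553  0.14817436]
shift [-0.004  0.011  0.505] turn [-0.005 -0.004 -0.   ] j6 -0.72 cur ang 73.2
```

View pics/w2.png

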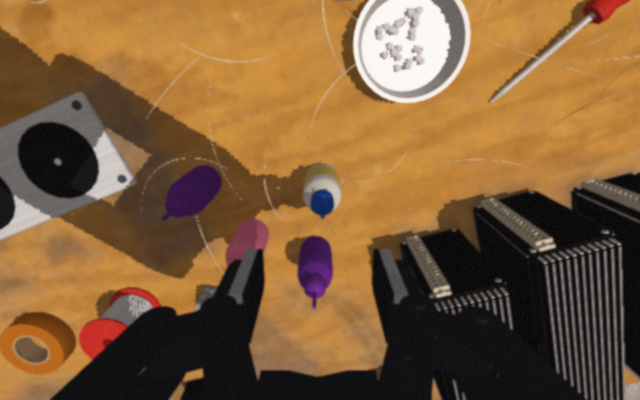

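The bottle is at (321,190) with its cap at (322,203), midway between the fingers. The purple one at (315,265) stands just behind it.

Run:
```python
from h import *
c=load("w2");W=cloud(c)
print(px2w(c,322,202,.068))
w=W[155:225,295:350].reshape(-1,3)
for a,b in[(.015,.055),(.058,.07),(.07,.1)]:
  q=w[(w[:,2]>a)&(w[:,2]<b)];print(len(q),np.median(q,0),q.min(0),q.max(0))
```

```text
[0.53471877 0.38753556 0.068     ]
967 [0.52739103 0.39009918 0.04933114] [0.52155196 0.37173667 0.01521798] [0.5494175  0.40181711 0.05491647]
386 [0.53362471 0.38791738 0.06773839] [0.528336   0.37819458 0.0580279 ] [0.54466146 0.39509739 0.06999943]
113 [0.5359472  0.3868931  0.07134086] [0.53094218 0.38128813 0.07000526] [0.54096789 0.39180553 0.08892636]
```

Agrees at (.536,.387). Descend and grip.

```bash
python3 -m jog '0 0.01 0.15 -0.005 -0.004 0 0.6; 0 0.01 0.3 -0.005 -0.004 0 0.6; 0 0.01 0.42 -0.005 -0.004 0 0.6; 0 0.01 0.5 -0.005 -0.004 0 0.6; 0 0.01 0.5 -0.005 -0.004 0 0.6; 0 0.01 0.5 -0.005 -0.004 0 0;0 0.01 0.5 -0.005 -0.004 0 0;0 0.01 0.5 -0.005 -0.004 0 0;0 0.01 0.5 -0.005 -0.004 0 0'
python3 - <<'E'
from h import *
from plant import sense
s=sense();go(s,*(s["position"]+[0,0,.18]));go(s,.478,-.095,.2,4.9);go(s,.478,-.095,.2,94.9)
E
```

```text
clock: 3.12
position: [0.5394, 0.3885, 0.0284]
eef_rot: [[-0.957, 0.291, 0.008], [0.291, 0.957, 0.005], [-0.006, 0.008, -1.0]]
wrist_force: [-1.5, 0.2, 7.4]
width: 0.0285
grip_force: 59.1
shift [-0.004  0.005 -0.72 ] turn [ 0.007  0.006 -0.   ] j6 -0.72 cur ang 73.1
shift [-0.331 -1.916 -0.699] turn [1.000e-02 1.000e-03 1.137e+00] j6 -0.72 cur ang 73.1
shift [-0.331 -1.916 -0.699] turn [ 0.006  0.007 -0.363] j6 -0.72 cur ang 73.1
```

```bash
python3 -m jog '0 0 -0.2 0 0 0 0;0 0 -0.4 0 0 0 0; 0 0 -0.7 0 0 0 0; -0.05 -0.2 -0.7 0 0 -0.1 0;-0.1 -0.4 -0.7 0 0 -0.2 0;-0.15 -0.6 -0.7 0 0 -0.3 0;-0.2 -0.8 -0.7 0 0 -0.36 0;-0.25 -1 -0.7 0 0 -0.36 0;-0.25 -1 -0.7 0 0 -0.36 0'
python3 - <<'E'
from h import *
from plant import sense
s=sense();go(s,.478,-.095,.2,94.9)
E
```

```text
clock: 4.25
position: [0.5246, 0.1271, 0.2012]
eef_rot: [[-0.997, -0.079, 0.007], [-0.079, 0.997, 0.004], [-0.007, 0.003, -1.0]]
wrist_force: [0.1, 0.3, 0.5]
width: 0.0285
grip_force: 59.4
shift [ 0.256 -0.871  0.   ] turn [ 0.003  0.007 -0.007] j6 -1.5 cur ang 94.5
```

```bash
python3 -m jog '0.1 -0.2 0 0 0 0 0;0.2 -0.4 0 0 0 0 0;0.3 -0.6 0 0 0 0 0; 0.4 -0.8 0 0 0 0 0;0.42 -0.87 0 0 0 0 0;0.42 -0.87 0 0 0 0 0;0.42 -0.87 0 0 0 0 0'
python3 - <<'E'
from h import *
s,c=wcap("w3");print(s["position"])
E
```

```text
clock: 5.12
position: [0.4382, -0.0948, 0.1992]
eef_rot: [[-0.997, -0.083, 0.006], [-0.083, 0.997, 0.004], [-0.006, 0.003, -1.0]]
wrist_force: [0.2, 0.4, -0.6]
width: 0.0287
grip_force: 59.5
[ 0.43821015 -0.09478656  0.19917159]
```

View pics/w3.png

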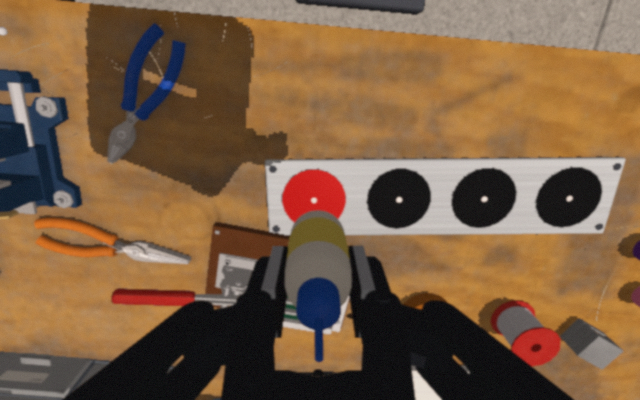

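The red pad's dot is at (314,200), with dark dots at (399,199), (484,198) and (569,198). The bottle is held straight at (318,250).

Run:
```python
from h import *
from plant import sense
c=load("w3");W=cloud(c)
P=[px2w(c,*p,.008) for p in[(314,200),(399,199),(484,198),(569,198)]]
print(np.round(P,4),np.linalg.norm(np.diff(P,axis=0),axis=1),W[195:204,285:300,2].mean())
# bottle bottom/ cap in tool frame via body cloud
w=W[205:330,280:360].reshape(-1,3);im=c["image"][205:330,280:360].reshape(-1,3).astype(int)
b=w[(w[:,2]>.18)&(w[:,2]<.3)];
for a,e in[(.17,.19),(.19,.21),(.21,.23),(.23,.24),(.24,.28)]:
  q=w[(w[:,2]>a)&(w[:,2]<e)];print(a,len(q),np.median(q,0).round(4) if len(q) else '',q.min(0).round(3),q.max(0).round(3))
s=sense();x,y=P[0][:2];go(s,x,y,.08,94.9);go(s,x,y,.036,94.9)
```

```text
[[ 0.4788 -0.0949  0.008 ]
 [ 0.4704 -0.0055  0.008 ]
 [ 0.462   0.084   0.008 ]
 [ 0.4547  0.1739  0.008 ]] [0.08983315 0.08985788 0.09015925] 0.007929002052566135
0.17 636 [ 0.4231 -0.0968  0.1824] [ 0.421 -0.111  0.171] [ 0.435 -0.081  0.19 ]
0.19 1282 [ 0.4235 -0.0964  0.2024] [ 0.421 -0.113  0.19 ] [ 0.433 -0.077  0.21 ]
0.21 3459 [ 0.428  -0.096   0.2223] [ 0.421 -0.113  0.21 ] [ 0.45  -0.078  0.23 ]
0.23 1591 [ 0.4314 -0.0944  0.2369] [ 0.424 -0.111  0.23 ] [ 0.451 -0.079  0.24 ]
0.24 592 [ 0.4351 -0.0955  0.241 ] [ 0.429 -0.101  0.24 ] [ 0.442 -0.089  0.249]
shift [-0.159 -0.016  0.477] turn [ 0.003  0.006 -0.002] j6 -1.98 cur ang 94.8
shift [-0.158 -0.017  0.653] turn [ 0.003  0.006 -0.002] j6 -1.98 cur ang 94.8
```

```bash
python3 -m jog '-0.17 -0.015 0 0.003 0.006 0 0;-0.17 -0.015 0.2 0.003 0.006 0 0;-0.17 -0.015 0.4 0.003 0.006 0 0;-0.17 -0.015 0.55 0.003 0.006 0 0;-0.17 -0.015 0.62 0.003 0.006 0 0;-0.17 -0.015 0.64 0.003 0.006 0 0;-0.17 -0.015 0.64 0.003 0.006 0 0;-0.17 -0.015 0.64 0.003 0.006 0 0'
```

```text
clock: 6.18
position: [0.4819, -0.0952, 0.04]
eef_rot: [[-0.997, -0.082, 0.001], [-0.082, 0.997, -0.0], [-0.001, -0.0, -1.0]]
wrist_force: [0.2, 0.9, -0.7]
width: 0.0287
grip_force: 59.4
```

```bash
python3 -m jog '0 0 0.008 0 0 0 0;0 0 0.012 0 0 0 0;0 0 0.012 0 0 0 0;0 0 0.012 0 0 0 0' | grep -E 'pos|force'; python3 -m jog '0 0 0.004 0 0 0 0;0 0 0.004 0 0 0 0'| grep -E 'pos|force'
```

```text
position: [0.4815, -0.0953, 0.0364]
wrist_force: [-0.9, -0.5, 4.5]
grip_force: 59.9
position: [0.4816, -0.0954, 0.0363]
wrist_force: [-5.5, 0.9, 19.9]
grip_force: 61.7
```

Contact. I back off a little, open and withdraw.

```bash
python3 -m jog '0 0 -0.006 0 0 0 0;0 0 -0.006 0 0 0 0.5;0 0 -0.006 0 0 0 0.5;0 0 -0.006 0 0 0 0.5;0 0 -0.1 0 0 0 0.5;0 0 -0.3 0 0 0 0.5;0 0 -0.5 0 0 0 0.5;0 0 -0.66 0 0 0 0.9;0 0 -0.66 0 0 0 0.9'
python3 - <<'E'
from h import *
s,c=wcap("w4");print(s["position"]);W=cloud(c)
go(s,.6,.15,.2);
E
```

```text
clock: 8.05
position: [0.4827, -0.0956, 0.2027]
eef_rot: [[-0.997, -0.082, 0.005], [-0.082, 0.997, -0.001], [-0.004, -0.002, -1.0]]
wrist_force: [0.4, -0.2, -1.4]
width: 0.0764
grip_force: 0.0
[ 0.48266222 -0.09564439  0.20272335]
shift [-0.548  0.941  0.012] turn [-0.002  0.004  0.   ] j6 -1.94 cur ang 94.7
```

View pics/w4.png

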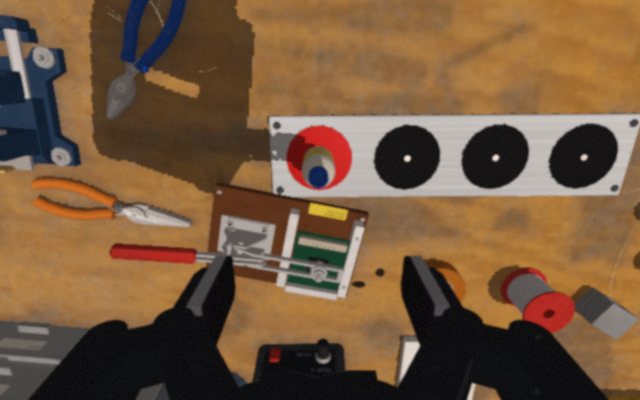

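The bottle stands upright on the red pad: base in the red disc near (320,160), cap at (318,177). Now the spool: flange at (548,313) and hub hole at (549,314).

Run:
```python
from h import *
from plant import sense
c=load("w4");W=cloud(c)
print("spool",px2w(c,549,313,.048));
w=W[265:340,490:640].reshape(-1,3);im=c["image"][265:340,490:640].reshape(-1,3).astype(int)
red=(im[:,2]>im[:,1]+60)&(w[:,2]>.04)&(im[:,1]<80)
q=w[red];print(len(q),q.mean(0),(q.min(0)+q.max(0))/2,np.ptp(q,axis=0))
w=W[140:200,290:350].reshape(-1,3);q=w[(w[:,2]>.02)&(w[:,2]<.06)];print("bottle",np.percentile(q,2,axis=0),np.percentile(q,98,axis=0))
q=w[(w[:,2]>.068)&(w[:,2]<.1)];print(np.median(q,0))
print("dots",[px2w(c,*p,.008).round(4) for p in[(407,158),(495,158),(583,157)]])
s=sense();go(s,.617,.161,.2,94.9)
```

```text
spool [0.61709223 0.16266819 0.048     ]
1473 [0.61252197 0.16080612 0.05013211] [0.552855   0.07843749 0.15080132] [0.17738654 0.2211062  0.22156776]
bottle [ 0.46449295 -0.11035972  0.02224291] [ 0.48901415 -0.0823597   0.05991224]
[ 0.47792221 -0.09651785  0.07665423]
dots [array([ 0.4707, -0.0056,  0.008 ]), array([0.4634, 0.0841, 0.008 ]), array([0.4549, 0.1733, 0.008 ])]
shift [-0.623  0.978  0.004] turn [-0.001  0.001 -0.003] j6 -1.94 cur ang 94.7
```

```bash
python3 -m jog '-0.1 0.2 0 0 0 0 0.95;-0.25 0.4 0 0 0 0 0.95;-0.4 0.6 0 0 0 0 0.95;-0.5 0.8 0 0 0 0 0.95;-0.62 0.975 0 0 0 0 0.95;-0.62 0.975 0 0 0 0 1;-0.62 0.975 0.2 0 0 0 1;-0.62 0.975 0.4 0 0 0 1;-0.62 0.975 0.4 0 0 0 1'
python3 - <<'E'
from h import *
s,c=wcap("w5");W=cloud(c);im=c["image"].astype(int)
red=(im[...,2]>im[...,1]+60)&(W[...,2]>.043)&(W[...,2]<.056)&(im[...,1]<90)
red[:, :200]=0
q=W[red];print(len(q),q.mean(0),(q.min(0)+q.max(0))/2,np.ptp(q,axis=0))
go(s,.618,.161,.008,94.9)
E
```

```text
clock: 9.22
position: [0.6129, 0.1591, 0.0958]
eef_rot: [[-0.997, -0.082, -0.009], [-0.081, 0.997, -0.002], [0.009, -0.001, -1.0]]
wrist_force: [-0.2, -0.3, 0.9]
width: 0.0857
grip_force: 0.0
5777 [0.61035239 0.17974126 0.04845999] [0.59947495 0.22744191 0.04948334] [0.08956155 0.18342452 0.01289102]
shift [-0.024  0.006  0.351] turn [-0.001 -0.009 -0.004] j6 -1.47 cur ang 94.7
```

View pics/w5.png

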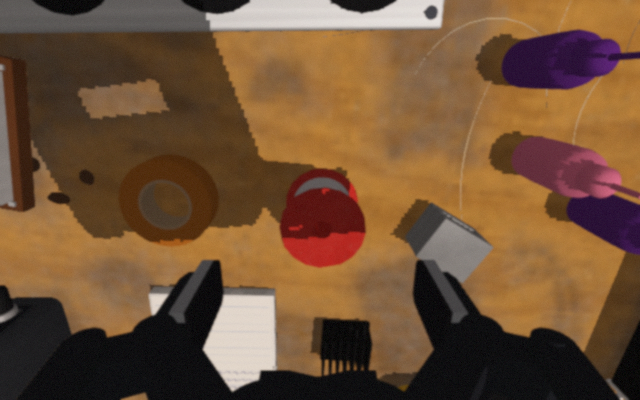

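Spool flange centre is at (323,228). The transformer's nearest corner is at (409,240) and the tape is at (168,200).

Run:
```python
from h import *
from plant import sense
c=load("w5")
p=px2w(c,323,228,.048);print(p,px2w(c,281,228,.048),px2w(c,365,228,.048),"corner top",px2w(c,413,244,.032),px2w(c,432,203,.032),px2w(c,491,244,.032),"base",px2w(c,409,240,.0),"tape",px2w(c,168,192,.019),px2w(c,214,192,.019))
print("P",p[:2]); go(sense(),p[0]+.002,p[1],.008,94.9)
```

```text
[0.61647177 0.16236577 0.048     ] [0.61858709 0.13640293 0.048     ] [0.61435628 0.18833076 0.048     ] corner top [0.63068242 0.22558599 0.032     ] [0.60010408 0.23287728 0.032     ] [0.6263531  0.27873436 0.032     ] base [0.64312012 0.23322909 0.        ] tape [0.61132843 0.05523921 0.019     ] [0.60875556 0.08680333 0.019     ]
P [0.61647177 0.16236577]
shift [-0.017  0.01   0.363] turn [-0.    -0.004 -0.004] j6 -1.47 cur ang 94.7
```

```bash
python3 -m jog '-0.017 0.01 0 0 -0.004 0 0.85;-0.017 0.01 0.05 0 -0.004 0 0.85;-0.017 0.01 0.2 0 -0.004 0 0.85;-0.017 0.01 0.3 0 -0.004 0 0.85;-0.017 0.01 0.33 0 -0.004 0 0.85;-0.017 0.01 0.33 0 -0.004 0 0.85;-0.017 0.01 0.33 0 -0.004 0 0;-0.017 0.01 0.33 0 -0.004 0 0;-0.017 0.01 0.33 0 -0.004 0 0;-0.017 0.01 0.33 0 -0.004 0 0'
```

```text
clock: 10.52
position: [0.6208, 0.1635, 0.0193]
eef_rot: [[-0.997, -0.082, 0.006], [-0.082, 0.997, 0.001], [-0.006, 0.0, -1.0]]
wrist_force: [-1.0, -0.2, 6.4]
width: 0.0524
grip_force: 63.2
```

```bash
python3 - <<'E'
from h import *
from plant import sense
go(sense(),.435,-.0055,.18,94.9)
E
python3 -m jog '0 0 -0.1 0 0 0 0;0 0 -0.3 0 0 0 0; 0 0 -0.5 0 0 0 0; 0 0 -0.64 0 0 0 0;0 0 -0.64 0 0 0 0'
```

```text
shift [ 0.792 -0.612 -0.648] turn [ 0.     0.006 -0.003] j6 -1.47 cur ang 94.7
clock: 11.15
position: [0.6204, 0.1634, 0.1808]
eef_rot: [[-0.997, -0.082, 0.009], [-0.082, 0.997, 0.002], [-0.009, 0.001, -1.0]]
wrist_force: [-0.5, 0.2, -2.7]
width: 0.0526
grip_force: 63.5
```

```bash
python3 -m jog '0.15 -0.1 0 0 0 0 0;0.3 -0.25 0 0 0 0 0;0.45 -0.35 0 0 0 0 0;0.6 -0.5 0 0 0 0 0;0.75 -0.6 0 0 0 0 0;0.79 -0.61 0 0 0.006 0 0;0.79 -0.61 0 0 0.006 0 0;0.79 -0.61 0 0 0.006 0 0'
python3 - <<'E'
from h import *
s,c=wcap("w6");W=cloud(c)
E
```

```text
clock: 12.15
position: [0.4357, -0.0046, 0.1766]
eef_rot: [[-0.997, -0.083, -0.002], [-0.083, 0.997, 0.0], [0.002, 0.0, -1.0]]
wrist_force: [0.6, -0.5, -2.0]
width: 0.0523
grip_force: 63.7
```

View pics/w6.png

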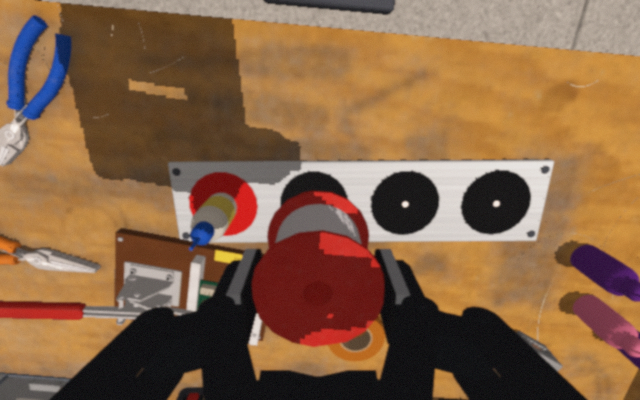

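The spool is held level with its top flange centre at (318,292). The bottle is upright on red at (215,215), and p2 and p1 dots are at (405,204) and (497,204).

Run:
```python
from h import *
from plant import sense
s=sense();c=load("w6")
a=px2w(c,318.5,291,s["position"][2]+.0287);print("axis",a,"off",a[:2]-s["position"][:2])
P=[px2w(c,*p,.008) for p in[(405,204),(497,204)]];d=P[0]-P[1];print(P,"p3",P[0]+d)
for dx in (0,):go(s,.4725,-.0055,.0275,94.9)
```

```text
axis [ 0.43167045 -0.00498098  0.20533563] off [-0.00396264 -0.00044497]
[array([0.46302504, 0.08416407, 0.008     ]), array([0.45555531, 0.17489963, 0.008     ])] p3 [ 0.47049478 -0.00657149  0.008     ]
shift [-0.148 -0.016  0.596] turn [ 0.    -0.002 -0.002] j6 -1.77 cur ang 94.8
```

```bash
python3 -m jog '-0.156 -0.017 0 0 -0.002 0 0;-0.156 -0.017 0.2 0 -0.002 0 0;-0.156 -0.017 0.4 0 -0.002 0 0;-0.156 -0.017 0.52 0 -0.002 0 0;-0.156 -0.017 0.57 0 -0.002 0 0;-0.156 -0.017 0.57 0 -0.002 0 0;-0.156 -0.017 0.57 0 -0.002 0 0' | grep -E 'pos|force'; python3 -m jog '0 0 0.008 0 0 0 0;0 0 0.012 0 0 0 0;0 0 0.012 0 0 0 0'| grep -E 'pos|force'
```

```text
position: [0.4746, -0.006, 0.0353]
wrist_force: [0.4, 1.3, -2.2]
grip_force: 63.7
position: [0.4739, -0.0061, 0.0314]
wrist_force: [-0.2, -1.0, -2.5]
grip_force: 63.7
```

```bash
python3 -m jog '0 0 0.008 0 0 0 0;0 0 0.012 0 0 0 0;0 0 0.012 0 0 0 0'| grep -E 'pos|force'
```

```text
position: [0.4737, -0.0061, 0.0281]
wrist_force: [0.6, -0.6, -2.2]
grip_force: 63.7
```

```bash
python3 -m jog '0 0 0.006 0 0 0 0;0 0 0.006 0 0 0 0'| grep -E 'pos|force'
```

```text
position: [0.4737, -0.0061, 0.0272]
wrist_force: [-4.4, -0.9, 8.3]
grip_force: 65.0
```

```bash
python3 -m jog '0 0 0 0 0 0 0.78;0 0 0 0 0 0 0.78;0 0 0 0 0 0 0.78;0 0 -0.1 0 0 0 0.78;0 0 -0.3 0 0 0 0.78;0 0 -0.5 0 0 0 0.78;0 0 -0.66 0 0 0 1;0 0 -0.66 0 0 0 1'
python3 - <<'E'
from h import *
s,c=wcap("w7");W=cloud(c)
go(s,.62,.25,.19,56)
E
```

```text
clock: 15.08
position: [0.4752, -0.0062, 0.1943]
eef_rot: [[-0.997, -0.082, 0.005], [-0.082, 0.997, -0.0], [-0.005, -0.001, -1.0]]
wrist_force: [-0.1, 0.4, -0.6]
width: 0.0852
grip_force: 0.0
shift [-0.661  0.974  0.02 ] turn [0.001 0.005 0.645] j6 -1.76 cur ang 94.7
```

View pics/w7.png

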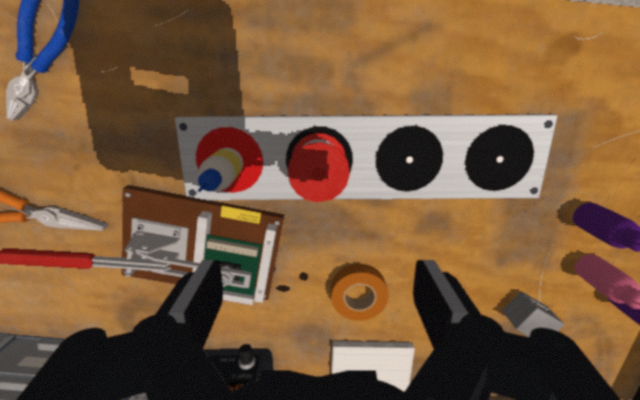

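The spool is upright on its pad with its flange centre at (319,168). The bottle is fine at (222,168). The transformer is at (530,312) and the tape at (359,292).

Run:
```python
from h import *
c=load("w7");W=cloud(c)
print("spool",px2w(c,319,168,.056),"p2",px2w(c,410,160,.008),"p1",px2w(c,500,159,.008))
for n in("w7","w5","top0"):
  W=cloud(load(n));k=(abs(W[...,0]-.633)<.05)&(abs(W[...,1]-.252)<.04)&(abs(W[...,2]-.0335)<.004)
  q=W[k][:,:2].astype(np.float32);print(n,len(q),cv2.minAreaRect(q*1000) if len(q)>5 else 0)
  k=(abs(W[...,0]-.62)<.045)&(abs(W[...,1]-.055)<.045)&(abs(W[...,2]-.021)<.005)
  q=W[k][:,:2].astype(np.float32);print(" tape",len(q),cv2.minAreaRect(q*1000) if len(q)>5 else 0)
```

```text
spool [ 0.46593217 -0.00622638  0.056     ] p2 [0.46329772 0.08497201 0.008     ] p1 [0.45492845 0.17433742 0.008     ]
w7 702 ((633.4754028320312, 253.54632568359375), (44.03958511352539, 34.19044876098633), 63.03312301635742)
 tape 1720 ((620.7944946289062, 51.747554779052734), (64.49172973632812, 63.02268981933594), 7.929654121398926)
w5 2649 ((633.8439331054688, 254.75791931152344), (43.20480728149414, 34.021339416503906), 63.48625946044922)
 tape 4849 ((620.8612670898438, 52.194862365722656), (63.84077835083008, 64.62812805175781), 50.813133239746094)
top0 175 ((638.426025390625, 253.35475158691406), (41.93198013305664, 33.47765350341797), 64.03849029541016)
 tape 292 ((625.2351684570312, 51.03397750854492), (59.83749008178711, 59.68187713623047), 0.0852886512875557)
```

Run:
```python
from h import *
from plant import sense
W=cloud(load("w7"))
k=(abs(W[...,0]-.47)<.05)&(abs(W[...,1]+.006)<.04)&(abs(W[...,2]-.057)<.004)
print("spool",cv2.minAreaRect(W[k][:,:2].astype(np.float32)*1000),np.median(W[k][:,2]))
go(sense(),.636,.254,.19,63.3)
```

```text
spool ((470.2033996582031, -6.738452911376953), (53.1948356628418, 53.1607780456543), 12.12745189666748) 0.056008131055963375
shift [-0.73   0.984  0.011] turn [0.    0.002 0.524] j6 -1.76 cur ang 94.7
```

```bash
python3 -m jog '-0.15 0.2 0 0 0 0.1 1;-0.3 0.4 0 0 0 0.2 1;-0.45 0.6 0 0 0 0.3 1;-0.6 0.8 0 0 0 0.4 1;-0.73 0.98 0 0 0 0.524 1;-0.73 0.98 0 0 0 0.524 1;-0.73 0.98 0.2 0 0 0.524 1;-0.73 0.98 0.4 0 0 0.524 1;-0.73 0.98 0.4 0 0 0.524 1'
python3 - <<'E'
from h import *
s,c=wcap("w8");W=cloud(c);k=(abs(W[...,0]-.634)<.04)&(abs(W[...,1]-.254)<.04)&(abs(W[...,2]-.0335)<.004)
q=W[k][:,:2].astype(np.float32);print(len(q),cv2.minAreaRect(q*1000))
go(s,.636,.254,-.0,63.3)
E
```

```text
clock: 16.25
position: [0.6326, 0.2514, 0.087]
eef_rot: [[-0.893, 0.45, -0.009], [0.45, 0.893, -0.003], [0.007, -0.007, -1.0]]
wrist_force: [-0.1, 0.0, 0.3]
width: 0.0853
grip_force: 0.0
3279 ((633.7059936523438, 254.8375701904297), (42.1096305847168, 34.614501953125), 63.726226806640625)
shift [-0.01   0.018  0.348] turn [-0.006 -0.007 -0.   ] j6 -0.79 cur ang 63.3
```

```bash
python3 -m jog '-0.01 0.018 0.1 -0.006 -0.007 0 1;-0.01 0.018 0.2 -0.006 -0.007 0 1;-0.01 0.018 0.3 -0.006 -0.007 0 1;-0.01 0.018 0.33 -0.006 -0.007 0 1;-0.01 0.018 0.33 -0.006 -0.007 0 1;-0.01 0.018 0.33 -0.006 -0.007 0 0;-0.01 0.018 0.33 -0.006 -0.007 0 0;-0.01 0.018 0.33 -0.006 -0.007 0 0;-0.01 0.018 0.33 -0.006 -0.007 0 0;-0.01 0.018 0.33 -0.006 -0.007 0 0'
python3 - <<'E'
from h import *
from plant import sense
go(sense(),.43,.0845,.16,94.9)
E
```

```text
clock: 17.55
position: [0.6404, 0.2561, 0.0103]
eef_rot: [[-0.893, 0.45, 0.01], [0.45, 0.893, 0.003], [-0.008, 0.007, -1.0]]
wrist_force: [-0.8, -0.9, 6.4]
width: 0.0404
grip_force: 61.7
shift [ 0.438 -0.987 -0.61 ] turn [ 0.005  0.009 -0.527] j6 -0.79 cur ang 63.3
```

```bash
python3 -m jog '0 0 -0.2 0 0 0 0;0 0 -0.4 0 0 0 0;0 0 -0.6 0 0 0 0;0.1 -0.2 -0.6 0 0 -0.1 0;0.2 -0.4 -0.6 0 0 -0.2 0;0.3 -0.6 -0.6 0 0 -0.3 0;0.4 -0.8 -0.6 0 0 -0.4 0;0.44 -0.987 -0.6 0 0 -0.527 0;0.44 -0.987 -0.6 0 0 -0.527 0;0.44 -0.987 -0.6 0 0 -0.527 0'
python3 - <<'E'
from h import *
s,c=wcap("w9");W=cloud(c);p=s["position"]
k=(abs(W[...,0]-p[0])<.05)&(abs(W[...,1]-p[1])<.05)&(abs(W[...,2]-p[2]-.0217)<.003)
q=W[k][:,:2].astype(np.float32);print(len(q),cv2.minAreaRect(q*1000),np.median(W[k][:,2]),p)
k=(abs(W[...,0]-p[0])<.035)&(abs(W[...,1]-p[1])<.02)&(W[...,2]>p[2]-.015)&(W[...,2]<p[2]+.03)
print(np.percentile(W[k],[1,50,99],axis=0))
go(s,.466,.0845,.0183,94.9)
E
```

```text
clock: 18.8
position: [0.4298, 0.0849, 0.1573]
eef_rot: [[-0.996, -0.084, 0.01], [-0.084, 0.996, 0.003], [-0.01, 0.002, -1.0]]
wrist_force: [-0.9, 0.2, -1.0]
width: 0.0404
grip_force: 61.5
7705 ((424.20947265625, 83.82942199707031), (34.800537109375, 68.32279205322266), 5.3886308670043945) 0.17908042056153398 [0.42982404 0.08485465 0.1572728 ]
[[0.4060776  0.06525688 0.14956977]
 [0.4170405  0.08470217 0.17884289]
 [0.44079354 0.10438709 0.18243729]]
shift [-0.138 -0.015  0.557] turn [ 0.002  0.01  -0.002] j6 -1.57 cur ang 94.8
```

View pics/w9.png

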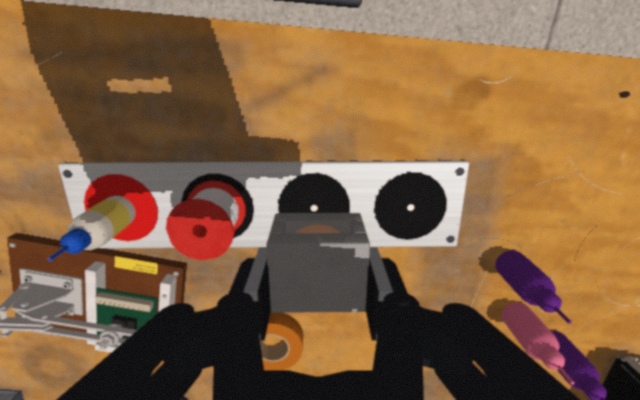

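The transformer is held level with its top centre at (318,275). p2's dot is clear at (314,208), p1's at (411,208), and the bottle and spool are standing.

```bash
python3 -m jog '-0.155 -0.014 0 0.002 0.01 0 0;-0.155 -0.014 0.2 0.002 0.01 0 0;-0.155 -0.014 0.4 0.002 0.01 0 0;-0.155 -0.014 0.5 0.002 0.01 0 0;-0.155 -0.014 0.535 0.002 0.01 0 0;-0.155 -0.014 0.535 0.002 0.01 0 0;-0.155 -0.014 0.535 0.002 0.01 0 0' | grep -E 'pos|force|eef'; python3 -m jog '0 0 0.008 0 0 0 0;0 0 0.012 0 0 0 0;0 0 0.012 0 0 0 0'| grep -E 'pos|force'
```

```text
position: [0.4701, 0.0851, 0.0245]
eef_rot: [[-0.996, -0.085, 0.001], [-0.085, 0.996, -0.0], [-0.0, -0.0, -1.0]]
wrist_force: [-0.0, -0.8, -1.0]
grip_force: 61.5
position: [0.4694, 0.0848, 0.0206]
wrist_force: [-0.5, -0.2, -1.7]
grip_force: 61.5
```

```bash
python3 -m jog '0 0 0.008 0 0 0 0;0 0 0.008 0 0 0 0;0 0 0.008 0 0 0 0'| grep -E 'pos|force'; python3 -m jog '0 0 0.003 0 0 0 0;0 0 0.003 0 0 0 0'| grep -E 'pos|force'
```

```text
position: [0.4693, 0.0848, 0.0185]
wrist_force: [0.1, 0.4, -1.5]
grip_force: 61.7
position: [0.4693, 0.0848, 0.0183]
wrist_force: [-3.2, -1.1, 9.8]
grip_force: 62.8
```

```bash
python3 -m jog '0 0 0 0 0 0 0.7;0 0 0 0 0 0 0.7;0 0 0 0 0 0 0.7;0 0 -0.1 0 0 0 0.7;0 0 -0.3 0 0 0 0.7;0 0 -0.5 0 0 0 0.7;0 0 -0.7 0 0 0 1;0 0 -0.7 0 0 0 1'
python3 - <<'E'
from h import *
s,c=wcap("w10");W=cloud(c)
def rect(x,y,z,r=.05,dz=.004):
  k=(abs(W[...,0]-x)<r)&(abs(W[...,1]-y)<.04)&(abs(W[...,2]-z)<dz);q=W[k][:,:2].astype(np.float32);print(len(q),cv2.minAreaRect(q*1000) if len(q)>9 else'')
rect(.465,.0845,.0405);rect(.621,.052,.020,.04,.005)
go(s,.623,.052,.19,94.9)
E
```

```text
clock: 21.72
position: [0.4712, 0.0851, 0.196]
eef_rot: [[-0.996, -0.085, 0.005], [-0.085, 0.996, 0.0], [-0.005, -0.0, -1.0]]
wrist_force: [0.2, 0.1, -0.1]
width: 0.0854
grip_force: 0.0
1674 ((463.898681640625, 83.9128646850586), (33.806514739990234, 41.91317367553711), 5.1214423179626465)
1757 ((620.6792602539062, 52.21527862548828), (64.13136291503906, 64.45316314697266), 38.864662170410156)
shift [-0.594 -0.184  0.027] turn [-0.     0.005 -0.   ] j6 -1.57 cur ang 94.9
```

```bash
python3 -m jog '-0.2 -0.06 0 0 0 0 1;-0.4 -0.12 0 0 0 0 1;-0.6 -0.185 0 0 0 0 1;-0.6 -0.185 0 0 0 0 1;-0.6 -0.185 0.2 0 0.005 0 1;-0.6 -0.185 0.4 0 0.005 0 1;-0.6 -0.185 0.5 0 0.005 0 1;-0.6 -0.185 0.5 0 0.005 0 1;-0.6 -0.185 0.5 0 0.005 0 1'
python3 - <<'E'
from h import *
s,c=wcap("w11");W=cloud(c)
k=(abs(W[...,0]-.621)<.04)&(abs(W[...,1]-.052)<.04)&(abs(W[...,2]-.020)<.004);q=W[k][:,:2].astype(np.float32);print(len(q),cv2.minAreaRect(q*1000))
go(s,.624,.052,-.001,94.9)
E
```

```text
clock: 22.9
position: [0.6228, 0.0517, 0.0683]
eef_rot: [[-0.996, -0.085, -0.006], [-0.085, 0.996, -0.001], [0.006, -0.0, -1.0]]
wrist_force: [-0.3, -0.6, 0.1]
width: 0.0853
grip_force: 0.0
5929 ((620.7091064453125, 52.284278869628906), (63.80898666381836, 63.955902099609375), 2.8549866676330566)
shift [-0.007  0.001  0.277] turn [-0.    -0.006 -0.   ] j6 -1.65 cur ang 94.9
```

```bash
python3 -m jog '0 0.001 0.1 0 -0.006 0 1;0 0.001 0.2 0 -0.006 0 1;0 0.001 0.25 0 -0.006 0 1;0 0.001 0.275 0 -0.006 0 1;0 0.001 0.275 0 -0.006 0 1;0 0.001 0.275 0 -0.006 0 1' ; python3 -m jog '0 0 0 0 0 0 0;0 0 0 0 0 0 0;0 0 0 0 0 0 0;0 0 0 0 0 0 0'
python3 - <<'E'
from h import *
from plant import sense
go(sense(),.43,.1745,.15,94.9)
E
```

```text
clock: 23.7
position: [0.6228, 0.0518, -0.0003]
eef_rot: [[-0.996, -0.085, 0.001], [-0.085, 0.996, -0.0], [-0.001, -0.001, -1.0]]
wrist_force: [-1.1, 0.4, 0.4]
width: 0.0853
grip_force: 0.0
clock: 24.2
position: [0.6228, 0.0517, -0.0001]
eef_rot: [[-0.996, -0.085, 0.001], [-0.085, 0.996, -0.001], [-0.001, -0.001, -1.0]]
wrist_force: [-1.7, -0.4, 6.8]
width: 0.0622
grip_force: 64.9
shift [ 0.726  0.555 -0.601] turn [-0.001  0.001 -0.   ] j6 -1.65 cur ang 94.9
```

```bash
python3 -m jog '0 0 -0.1 0 0 0 0;0 0 -0.3 0 0 0 0;0 0 -0.6 0 0 0 0;0 0 -0.6 0 0 0 0;0.2 0.15 -0.6 0 0 0 0;0.4 0.3 -0.6 0 0 0 0;0.6 0.45 -0.6 0 0 0 0;0.726 0.555 -0.6 0 0 0 0;0.726 0.555 -0.6 0 0 0 0;0.726 0.555 -0.6 0 0 0 0'
python3 - <<'E'
from h import *
s,c=wcap("w12");W=cloud(c);p=s["position"]
k=(abs(W[...,0]-p[0])<.05)&(abs(W[...,1]-p[1])<.05)&(abs(W[...,2]-p[2]-.019)<.003)
q=W[k][:,:2].astype(np.float32);print(len(q),cv2.minAreaRect(q*1000),np.median(W[k][:,2]),p)
k&=(abs(W[...,1]-p[1])<.02);print(np.percentile(W[k],[0.5,99.5],axis=0))
go(s,.458,.1743,.008,94.9)
E
```

```text
clock: 25.45
position: [0.4301, 0.1745, 0.1487]
eef_rot: [[-0.996, -0.086, -0.0], [-0.086, 0.996, -0.001], [0.0, -0.0, -1.0]]
wrist_force: [0.1, -0.7, 0.4]
width: 0.0619
grip_force: 65.6
12468 ((426.3896179199219, 176.37379455566406), (64.556396484375, 71.20836639404297), 42.650177001953125) 0.16782255847958188 [0.43008978 0.17448891 0.1487331 ]
[[0.39662858 0.15465419 0.1649332 ]
 [0.45975041 0.1943447  0.16926494]]
shift [-0.111 -0.01   0.563] turn [-0. -0.  0.] j6 -1.37 cur ang 94.9
```

View pics/w12.png

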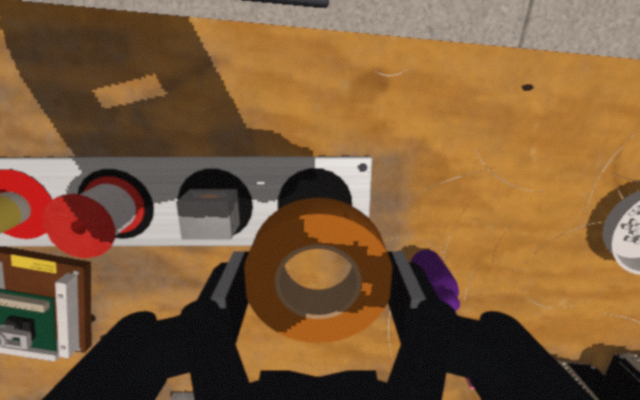

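The tape is held level with its centre at (318,275). The transformer stands on its pad at (210,212) and p1's black disc shows at (315,190).

```bash
python3 -m jog '-0.11 -0.01 0 0 0 0 0;-0.11 -0.01 0.2 0 0 0 0;-0.11 -0.01 0.4 0 0 0 0;-0.11 -0.01 0.52 0 0 0 0;-0.11 -0.01 0.545 0 0 0 0;-0.11 -0.01 0.545 0 0 0 0;-0.11 -0.01 0.545 0 0 0 0' | grep -E 'pos|force|eef'; python3 -m jog '0 0 0.008 0 0 0 0;0 0 0.012 0 0 0 0;0 0 0.012 0 0 0 0'| grep -E 'pos|force'
```

```text
position: [0.4582, 0.1745, 0.0138]
eef_rot: [[-0.996, -0.085, 0.002], [-0.085, 0.996, 0.0], [-0.002, -0.0, -1.0]]
wrist_force: [0.1, 0.1, -0.5]
grip_force: 65.7
position: [0.4573, 0.1744, 0.0097]
wrist_force: [0.5, 0.1, -1.4]
grip_force: 65.7
```

```bash
python3 -m jog '0 0 0.007 0 0 0 0;0 0 0.007 0 0 0 0;0 0 0.007 0 0 0 0'| grep -E 'pos|force'; python3 -m jog '0 0 0 0 0 0 0.9;0 0 0 0 0 0 0.9;0 0 0 0 0 0 0.9;0 0 -0.1 0 0 0 0.9;0 0 -0.3 0 0 0 0.9;0.2 0 -0.5 0 0 0 0.9;0.2 -0.2 -0.7 0 0 0 1;0.2 -0.4 -0.7 0 0 0 1;0.2 -0.4 -0.7 0 0 0 1;0.2 -0.4 -0.7 0 0 0 1'
python3 - <<'E'
from h import *
s,c=wcap("w13");W=cloud(c)
def rect(n,x,y,z,dz=.004):
  k=(abs(W[...,0]-x)<.045)&(abs(W[...,1]-y)<.043)&(abs(W[...,2]-z)<dz);q=W[k][:,:2].astype(np.float32);print(n,len(q),cv2.minAreaRect(q*1000) if len(q)>9 else'')
rect("tape",.455,.174,.0275);rect("trafo",.4635,.0845,.0405);rect("spool",.47,-.006,.0565);rect("bottlecap",.479,-.095,.078,.015)
from plant import capture
c=capture("top");W=cloud(c)
rect("hs",.738,.19,.028)
E
```

```text
position: [0.4573, 0.1744, 0.0079]
wrist_force: [0.1, 0.8, 2.5]
grip_force: 66.0
clock: 28.38
position: [0.4159, 0.0707, 0.1827]
eef_rot: [[-0.996, -0.084, -0.001], [-0.084, 0.996, -0.0], [0.001, -0.0, -1.0]]
wrist_force: [-0.7, 0.9, -0.1]
width: 0.0852
grip_force: 0.0
tape 2493 ((455.80322265625, 173.70425415039062), (64.23506164550781, 63.84406280517578), 51.67078399658203)
trafo 1530 ((463.8283996582031, 83.88672637939453), (34.388301849365234, 42.094017028808594), 4.695554256439209)
spool 2548 ((469.8598937988281, -6.552427291870117), (53.09978485107422, 53.48338317871094), 12.329625129699707)
bottlecap 507 ((478.33782958984375, -94.83361053466797), (17.63775634765625, 15.498419761657715), 40.80587387084961)
hs 69 ((745.5020141601562, 187.62330627441406), (38.23277282714844, 28.46926498413086), 0.9592489004135132)
```

View pics/w13.png

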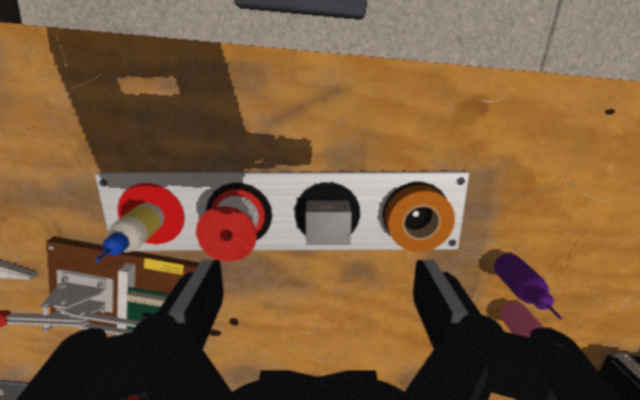

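All four are upright and within about 1 mm of their pad centres. They stand bottle (150,215), spool (232,220), transformer (328,215) and tape (420,217), with the gripper clear.

```bash
python3 -c "
from plant import *
print(hand_in())"
```

```text
the job is handed in; nothing more can be done
None
```

The job is handed in: the bottle (on the red pad), spool, transformer and tape stand upright in height order, each within about 1 mm of its pad's centre, and the arm never touched the heat sink or the dish; it took about 28 s.

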